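Press the lid home on a tub with the fold-away crank

ROBOT

A 6-joint arm with a two-finger parallel gripper is mounted at the origin on the work surface. World frame = base frame: x ahead of the robot, y to its left, z up, the work surface at z = 0. Lengths are in m, angles in rad, forces in N, time in s.
With the tool pointing down it reaches from about 0.4 to 0.825 m from the base axis. Payload 7 kg.
Tool frame: the origin (TCP) lies between the finger pads; the fingertips stand 8 mm ahead of it and the grasp point (between the pads) lies 11 mm behind it (arm.finger_overhang is the distance from the TCP to the fingertips, in m); z points along the fingers, y is the line along which they close (so a half turn about z gives the same grasp; the last joint's range is limited). The gripper opens to 88 mm and grips with 3 to 60 N. Pads are 19 mm wide; open, the fingers measure 130 mm over their backs; the gripper's body (78 mm by 193 mm) begins 47 mm behind the grasp point.
Start: joints at [1.457, 0.359, 0.012, 0, -1.224, -0.288], TCP at [0.264, 0.621, 0.235] pointing down, gripper open.
Joint ranges: [-3.07, 3.07], [-1.43, 2.12], [-1.02, 1.25], [-3.03, 1.67], [-3.05, -0], [-3.03, 3.03]. Speed limits (rad/s): [2.39, 2.39, 3.01, 3.14, 3.14, 3.14].

INTERFACE

Orientations are given as [roll, pitch, yaw] about the fixed x, y, z axes, in that order (R = Rz(yaw) Ry(pitch) Rx(roll)).
In Python, from station import arm gives the robot as it stands.
- The arm moves only by the tool move_arm, never from a script. Its argument "rows" is text: rows parted by semicolons, each of 7 numbers parted by spaces: the turn, a rotation vector about the tool's x, y, z in degrees, then the shift along the tool's x, y, z in m, then the finger opening in m, from 0 to 0.0876. A call has 1 to 8 rows; each row shifts and turns the commanded pose from where the row before left it, along the tool's axes as they then stand; what a row does not reach is not made up. A row lasts 1/8 s, in which the tool goes at most 62.5 mm and 10.7 degrees, less where a joint would pass 70% of its speed; a pose out of reach is approached as far as the arm can. A call is refused whole if a number of a shift passes 0.0625 or a number of a turn 10.7, either way. A call with a gripper value outside its range is refused whole. The fingers move at their own pace and stop on an object; "squeeze" is the grip in N (left out, the last holds). Time passes only in rows, so rows that do not move let the fingers close. It gives the time, the measured TCP pose, the force, the opening and the grip force at its end, in the units of the state.
- arm.get_state(): the state, without advancing time (a new reading comes with each control period).
- arm.grab_frame(name): name is "scene" or "top"; returns (picture, depth): 400x640x3 uint8, blue, green, red; 400x640 float32, m along the optical axis (not along the pixel's ray), 0 where there is no reading.
- arm.camera_model(name): a dict with "mtx" (3x3 intrinsics, pixels), "camera_from_world" (4x4, takes a point from world to camera coordinates). Camera axes: x right, y down, z forward; pixel columns grow to the right and rows downward; lengths in m; the calibration is good to about 2 mm. A picture is of the moment at which its call begins. camera_model takes no time and is no camera call.
- arm.job_done(): hands the job in; it is judged then, once.
The state is a dict: "t": time; "q": joint angles; "qd": joint speeds; "joint_efforts": joint torques, N m; "eef_pos": TCP position; "ee_rot": TCP orientation; "force": force on the tool from outside, world axes, zero at the start; "moment": the same for the moment, N m; "width": finger opening in m; "gripper_force": force on a finger pad.
Only numpy, scipy, OpenCV 4.12 (cv2) and the standard library are available. Lean on these libraries where they do the work, as an engineer would, in place of code of your own. Each camera call takes 0.05 s, during which the arm holds its last target. There are 200 camera calls.

TASK

Press the lid home on the white tub in the bench press: swing the folded crank handle out of its fork until it stands upright and push it down into its socket so that it is latched, before you turn the wheel. Then crank the wheel clockwise until the lid is fully home on the tub, leave the handle upright and latched, let go, and leave the jars, bottle, can, funnel and sponge where they are.

Things in the scene. Friction and masses are not known exactly. Their poses are not given: they have to be found in the camera images.
- press: Bench lid press, fixed: grey base plate 300 x 260 x 20 mm, two steel columns, a crossbeam, and on top a horizontal handwheel with a vertical axis. A white tub 108 mm across with a loosely set lid stands in the middle, under the round press plate. Origin: on the table under the wheel's axis; z up; y along the crossbeam; x is the way the folded crank handle points, from pivot to tip.
- wheel_center (a point): Point on the handwheel's vertical axis, 172 mm above the table, level with the top of its rim. The wheel is a spoked steel ring 172 mm across, rim bar 16 mm thick; its hub rises 10 mm above this point. Axes turn with the wheel; at the start they are those of the press.
- crank_pivot (a point): Horizontal pivot of the folding crank handle, in a dark steel bracket (22 mm wide, 46 mm long, 9 mm above the pivot) on the wheel's rim: 70 mm from the wheel's axis on the wheel's own +y side, 36 mm above the rim top, 208 mm above the table. Axes as wheel_center; the handle swings about this point's y axis.
- crank_grip (a point): Middle of the crank handle's round black grip sleeve (20 mm diameter, 68 mm long, spins freely on its rod); a steel nose 8 mm thick, 20 mm long, sticks out of its far end. x runs along the handle, from the pivot outwards; y is the pivot axis. 58 mm from the pivot while unlatched, 46 mm when latched. Folded, the handle lies level along the press's +x, its tip beyond the wheel's rim.
- fork (a point): Open-topped grey fork on the press's frame, 24 mm wide across the handle and 12 mm long, 103 mm from the pivot; the point is where the folded handle's nose lies in it, 208 mm above the table; the fork's cheeks rise 6 mm above that. While the nose is in it the wheel cannot turn.
- fold (a joint): Crank handle's swing, rad: 0 folded flat in the fork, 1.57 upright (end stop). It is stiff enough (0.1 N m) to stay where it is left. Fingers that pinch the sleeve hard do not let it pivot freely between them, so it may lag behind their arc; check that it has reached its stop. The nose is clear of the fork above about 0.15.
- latch (a joint): How far the crank handle has been pushed down along its own length into the socket beneath its pivot, m: 0 unlatched, 0.012 fully down (end stop). It takes about 6 N and goes in only when the handle is upright (fold above about 1.5); then the handle cannot fold. Unlatched, the handle would fold again when pushed in the wheel's turning direction.
- wheel (a joint): Turn of the handwheel, rad: 0 at the start, grows as it turns clockwise seen from above (its only direction), end stop at 6.3. It lowers the press plate by 24 mm per turn, and needs about 4 N at the handle. The lid is home after one full turn (6.28).
- lid (a joint): How far the tub's lid has been pressed down, m: 0 to 0.003 at the start, 0.010 fully home on the tub's rim (end stop). It moves only when the press plate (90 mm across, 14 mm or more above it at the start) pushes it with some 8 N, and stays where it is left.
- lid_top (a point): Middle of the top face of the white lid (117 mm across, 6 mm thick with a 12 mm skirt): 81 mm above the table when home.
- small_jar_mid (a point): Bystander, to be left alone: small closed glass jar, 42 mm across, 50 mm tall, standing on a robot-side corner of the press's base plate. The point is its centre, half-way up.
- sponge_mid (a point): Bystander, to be left alone: flat green scouring block, 50 x 75 x 30 mm, on the other robot-side corner of the press's base plate. The point is its centre, half-way up.
- water_bottle_mid (a point): Bystander, to be left alone: clear bottle, 66 mm across, 200 mm tall, on the table to the left of the press. The point is its centre, half-way up.
- glass_jar_mid (a point): Bystander, to be left alone: closed glass jar, 84 mm across, 100 mm tall, on the table to the left of the press. The point is its centre, half-way up.
- tin_mid (a point): Bystander, to be left alone: tin can, 74 mm across, 90 mm tall, on the table to the right of the press. The point is its centre, half-way up.
- funnel_mid (a point): Bystander, to be left alone: funnel standing mouth down, 124 mm across, 105 mm tall, on the table to the right of the press. The point is its centre, half-way up.

How it is judged:
By the outcome, as a careful person would: the job done as asked, in the order asked, and still so for the second after the job is handed in, with the robot touching nothing.
It also fails if it takes over 56 s, if anything falls off the work surface, if the arm or the gripper's body presses on something with over 40 N, if the wrist force passes 120 N, or if a joint passes its speed limit or range.

## Working session

There is one attempt and no reset: what is moved stays moved. The work goes in short steps, Python scripts to look and compute and a tool call to move; the robot and the scene stay as the last step left them, time stands still between calls to the robot, and variables do not carry over. Pictures are saved under pics/ and viewed, at most 10 in all, crops included, and the job is handed in when it is done.

Besides the shell and the picture viewer there is one more tool, called after "Call:" in YAML: its name, and indented under it one key for each argument. move_arm: Moves the arm, as the interface text tells. Its arguments: {"type":"object","properties":{"rows":{"type":"string"},"squeeze":{"type":"number"}},"required":["rows"]}

```bash
ls; mkdir -p pics; python3 - <<'E'
from station import arm
import cv2,numpy as np
for n in("scene","top"):
    p,d=arm.grab_frame(n);cv2.imwrite(f"pics/{n}0.png",p);np.save(f"pics/{n}0.npy",d)
    m=arm.camera_model(n);print(n,m["mtx"].round(1).tolist(),np.linalg.inv(m["camera_from_world"]).round(3).tolist())
s=arm.get_state();print(s)
E
```

```text
pics
scene [[407.0, 0.0, 319.3], [0.0, 407.0, 194.7], [0.0, 0.0, 1.0]] [[-0.827, 0.395, -0.4, 0.966], [0.563, 0.577, -0.592, 0.645], [-0.003, -0.715, -0.699, 0.902], [0.0, 0.0, 0.0, 1.0]]
top [[450.6, 0.0, 318.7], [0.0, 450.6, 196.0], [0.0, 0.0, 1.0]] [[-0.008, -0.99, 0.14, 0.359], [-1.0, 0.005, -0.018, 0.021], [0.017, -0.14, -0.99, 1.499], [0.0, 0.0, 0.0, 1.0]]
{'t': 0.1, 'q': array([ 1.45711414e+00,  3.59278771e-01,  1.11504526e-02, -3.05612929e-04,
       -1.22410924e+00, -2.88104470e-01]), 'qd': array([-1.49453644e-03, -2.63075594e-03,  2.43065473e-03,  2.60405239e-03,
        1.08106596e-03,  8.15925795e-05]), 'joint_efforts': array([-1.68252202e-03, -5.84162378e+01,  2.93753153e+01,  7.01549873e+00,
        1.02076720e-02, -4.90894911e-05]), 'eef_pos': array([0.26382295, 0.62083872, 0.23374049]), 'ee_rot': array([ 3.14012918e+00, -1.34070259e-04, -4.01890610e-01]), 'force': array([-0.28653257,  0.25238242, -0.04380461]), 'moment': array([-0.02715244,  0.01617727, -0.04223955]), 'gripper_force': 0.0, 'width': 0.08744587045886297}
```

View pics/scene0.png

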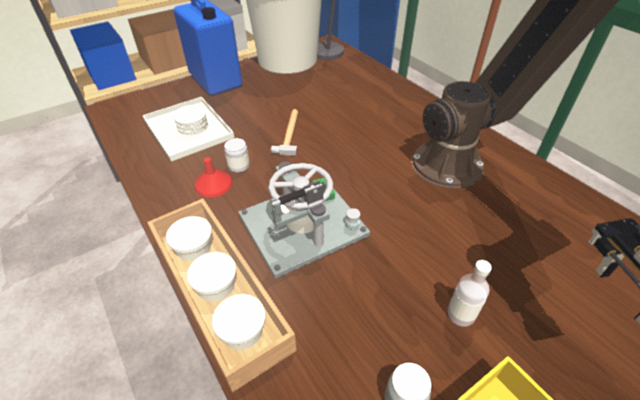

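View pics/top0.png

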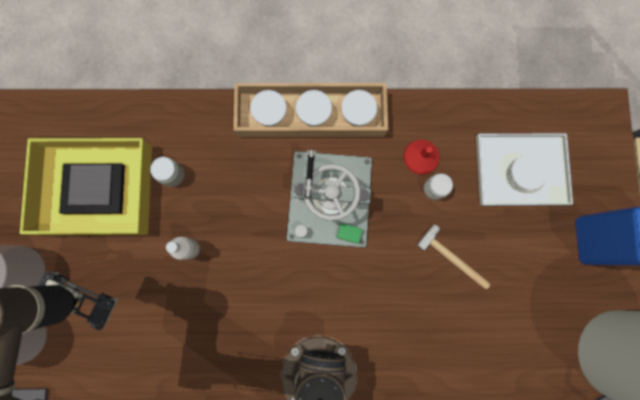

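The scene view shows the press with its wheel at (300,186). In the top view the wheel is at (333,190), and the handle runs along column ~310, pointing up and away from the robot. The jar is at (301,231) and the sponge at (349,234). I'll enlarge both.

```bash
python3 - <<'E'
import cv2
t=cv2.imread("pics/top0.png");s=cv2.imread("pics/scene0.png")
a=cv2.resize(t[140:255,275:395],None,fx=5,fy=5,interpolation=cv2.INTER_CUBIC)
b=cv2.resize(s[150:270,235:375],None,fx=5,fy=5,interpolation=cv2.INTER_CUBIC)
cv2.imwrite("pics/a.png",a);cv2.imwrite("pics/b.png",b)
E
```

```text
(no output)
```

View pics/a.png

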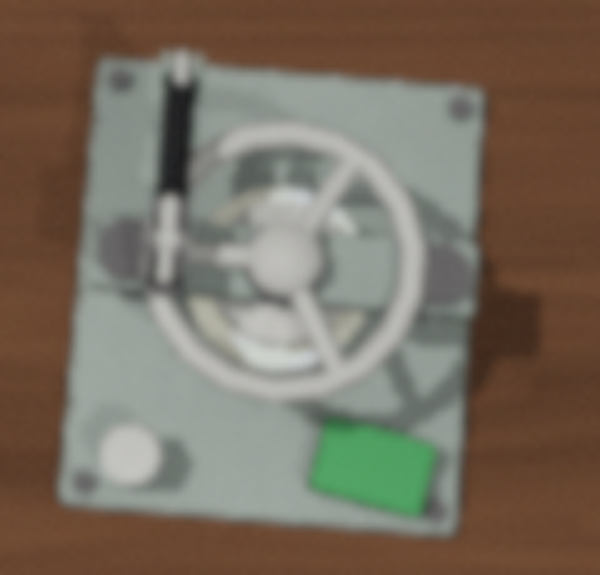

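View pics/b.png

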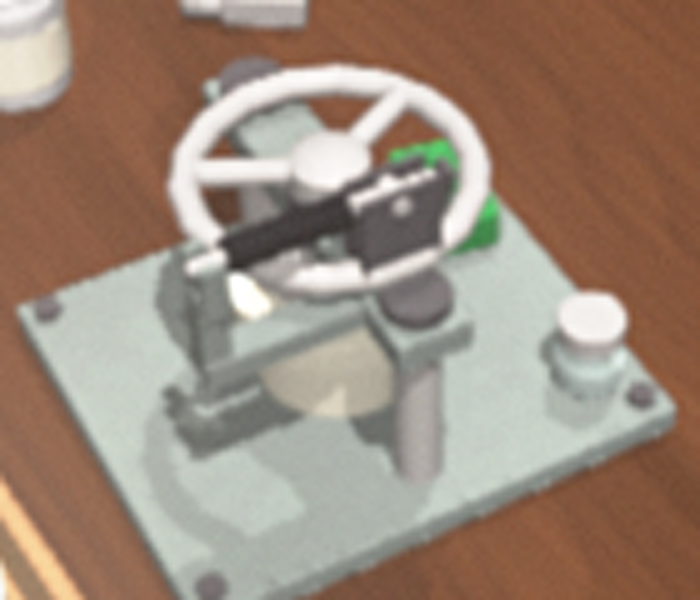

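```bash
cat > h.py <<'E'
from station import arm
import numpy as np
from scipy.optimize import least_squares
from scipy.spatial.transform import Rotation as R
def proj(n,P):
    m=arm.camera_model(n);P=np.atleast_2d(P)
    c=P@m["camera_from_world"][:3,:3].T+m["camera_from_world"][:3,3]
    u=c@m["mtx"].T;return u[:,:2]/u[:,2:]
def Rz(a):return R.from_euler('z',a).as_matrix()
E
python3 - <<'E'
from h import *
T=[((.15,.13,.02),(98,58)),((.15,-.13,.02),(485,90)),((-.15,-.13,.02),(458,537)),((-.15,.13,.02),(58,502)),
((0,0,.182),(286,258)),((.092,.07,.218),(180,85)),((.024,.07,.218),(172,192))]
S=[((-.15,.13,.02),(675,410)),((.15,-.13,.02),(22,310)),((0,0,.182),(330,153)),((.112,.07,.208),(192,263)),((.058,.07,.208),(286,230)),((0,.081,.208),(402,206))]
tp=np.array([a for a,_ in T]);tu=(np.array([b for _,b in T])+.5)/5-.5+[275,140]
sp=np.array([a for a,_ in S]);su=(np.array([b for _,b in S])+.5)/5-.5+[235,150]
def f(p,w="both"):
    g=lambda P:P@Rz(p[2]).T+[p[0],p[1],0]
    return np.r_[(proj("top",g(tp))-tu).ravel(),(proj("scene",g(sp))-su).ravel()]
r=least_squares(f,[.5,0,0]);print(r.x,r.fun.reshape(-1,2).round(1).tolist())
for k in(slice(0,14),slice(14,26)):
    q=least_squares(lambda p:f(p)[k],[.5,0,0]);print(q.x)
g=lambda P:Rz(r.x[2])@P+[r.x[0],r.x[1],0]
print("pivot",g([0,.07,.208]),"grip",g([.058,.07,.208]),"fork",g([.103,.07,.208]))
# small jar: top at z=.07
E
```

```text
[ 0.56033976 -0.04201018 -0.08993341] [[0.2, -0.4], [-0.2, -0.3], [-0.8, -0.2], [-0.1, 0.2], [-0.1, -0.5], [0.1, -1.0], [-0.3, 0.6], [1.1, -0.9], [-0.9, -1.4], [0.2, -1.3], [-0.9, 1.2], [0.6, 0.0], [0.5, -0.5]]
[ 0.55963379 -0.04257062 -0.08815446]
[ 0.56114054 -0.04093447 -0.09290645]
pivot [0.56662661 0.02770693 0.208     ] grip [0.62439222 0.02249782 0.208     ] fork [0.66921036 0.01845627 0.208     ]
```

```bash
cat >> h.py <<'E'
C=np.array([.5603,-.0420,0]);YAW=-.090
def g(P):return Rz(YAW)@np.array(P)+C
def togo(P,yaw=YAW):
    """tool-frame shift to bring TCP to press-frame point P, and tool-z turn (deg), from measured pose"""
    s=arm.get_state();M=R.from_euler('xyz',s["ee_rot"]).as_matrix()
    e=Rz(YAW).T@(s["eef_pos"]-C)
    print("t",round(s["t"],2),"tcp in press",e.round(4),"rot",s["ee_rot"].round(4),"F",s["force"].round(1),"w",s["width"].round(4),s["gripper_force"])
    T=R.from_euler('xyz',[np.pi,0,yaw]).as_matrix()
    print("shift",(M.T@(g(P)-s["eef_pos"])).round(4),"turn deg",np.degrees(R.from_matrix(M.T@T).as_rotvec()).round(2))
E
python3 -c "
from h import *
togo([.075,.07,.30])"
```

```text
Traceback (most recent call last):
  File "h.py", line 16, in togo
    print("t",round(s["t"],2),"tcp in press",e.round(4),"rot",s["ee_rot"].round(4),"F",s["force"].round(1),"w",s["width"].round(4),s["gripper_force"])
                                                                                                               ^^^^^^^^^^^^^^^^
AttributeError: 'float' object has no attribute 'round'
```

```bash
sed -i 's/s\["width"\].round(4)/round(s["width"],4)/' h.py
python3 -c "
from h import *
togo([.075,.07,.30])"
```

```text
t 0.1 tcp in press [-0.3549  0.6335  0.2337] rot [ 3.1401e+00 -1.0000e-04 -4.0190e-01] F [-0.3  0.3 -0. ] w 0.0874 0.0
shift [ 0.582   0.4045 -0.0656] turn deg [ 8.000e-02  1.000e-02 -1.787e+01]
```

Call:
move_arm:
  rows: "0 0 0 0 0 -0.05 0.0876;0 0 0 0 0 -0.05 0.0876;0 0 0 0.02 0.015 -0.03 0.06;0 0 0 0.04 0.028 0 0.05;0 0 0 0.045 0.031 0 0.05;0 0 0 0.045 0.031 0 0.05;0 0 0 0.045 0.031 0 0.05;0 0 0 0.045 0.031 0 0.05"

```text
t: 1.1
eef_pos: [0.4201, 0.372, 0.3644]
ee_rot: [3.141, 0.0, -0.401]
force: [1.0, 0.7, 0.9]
width: 0.0502
gripper_force: 0.0
```

Call:
move_arm:
  rows: "0 0 0 0.045 0.031 0 0.05;0 0 0 0.045 0.031 0 0.05;0 0 0 0.045 0.031 0 0.05;0 0 0 0.045 0.031 0 0.05;0 0 0 0.045 0.031 0 0.05;0 0 0 0.045 0.031 0 0.05;0 0 -9 0.03 0.022 0 0.045;0 0 -9 0 0 0 0.045"

```text
t: 2.1
eef_pos: [0.6151, 0.0624, 0.3633]
ee_rot: [3.141, 0.002, -0.086]
force: [0.3, 0.4, -0.8]
width: 0.0454
gripper_force: 0.0
```

```bash
python3 -c "
from h import *
togo([.075,.07,.26])"
```

```text
t 2.1 tcp in press [0.0452 0.1089 0.3633] rot [ 3.1406e+00  1.8000e-03 -8.5900e-02] F [ 0.3  0.4 -0.8] w 0.0454 0.0
shift [0.0298 0.0389 0.1033] turn deg [0.06 0.1  0.23]
```

Call:
move_arm:
  rows: "0 0 0 0.015 0.02 0.025 0.045;0 0 0 0.015 0.019 0.025 0.045;0 0 0 0 0 0.05 0.045;0 0 0 0 0 0 0.045;0 0 0 0 0 0 0.045"

```text
t: 2.72
eef_pos: [0.6415, 0.0235, 0.2663]
ee_rot: [3.141, -0.002, -0.087]
force: [-0.0, 0.1, 0.9]
width: 0.0448
gripper_force: 0.0
```

```bash
python3 - <<'E'
from h import *
import cv2
togo([.075,.07,.197])
I=[]
for n in("scene","top"):
    p,_=arm.grab_frame(n);u=proj(n,g([.075,.07,.208]))[0].astype(int)
    I.append(cv2.resize(p[u[1]-50:u[1]+50,u[0]-40:u[0]+40],None,fx=5,fy=5,interpolation=cv2.INTER_CUBIC))
cv2.imwrite("pics/c.png",np.hstack(I))
E
```

```text
t 2.73 tcp in press [0.075  0.0725 0.2663] rot [ 3.1412e+00 -1.6000e-03 -8.7100e-02] F [-0.   0.1  0.9] w 0.0448 0.0
shift [-0.0002  0.0025  0.0693] turn deg [ 0.02 -0.09  0.17]
```

View pics/c.png

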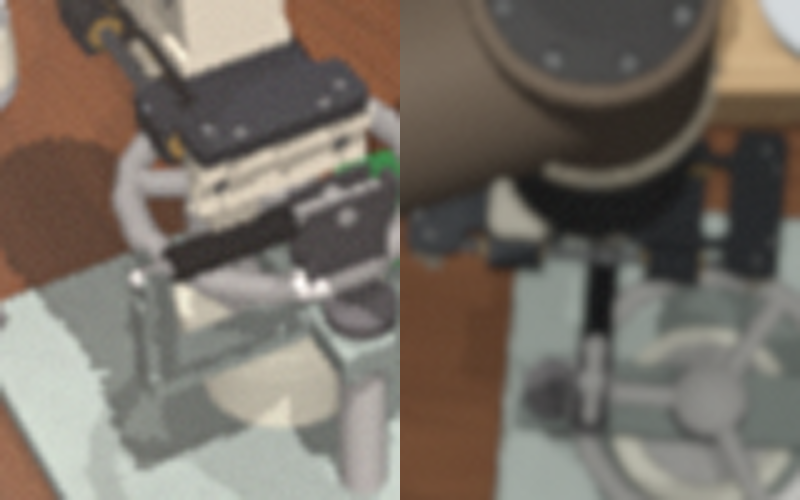

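The crop shows the open fingers straddling the line of the handle above the sleeve (sleeve at about (230,240) in the left half), clear of the bracket and fork. I'll lower and pinch gently.

Call:
move_arm:
  rows: "0 0 0 0 0.0025 0.02 0.045;0 0 0 0 0 0.025 0.045;0 0 0 0 0 0.024 0.045;0 0 0 0 0 0 0.03;0 0 0 0 0 0 0.018;0 0 0 0 0 0 0.01;0 0 0 0 0 0 0.01"
  squeeze: 8

```text
t: 3.7
eef_pos: [0.6414, 0.0213, 0.1969]
ee_rot: [-3.141, -0.003, -0.087]
force: [0.6, 1.5, 1.5]
width: 0.0197
gripper_force: 8.0
```

```bash
python3 -c "
from h import *
togo([.075,.07,.197])"
```

```text
t 3.7 tcp in press [0.0751 0.0704 0.1969] rot [-3.1406e+00 -2.5000e-03 -8.7400e-02] F [0.6 1.5 1.5] w 0.0197 8.003047071397305
shift [-0.0001  0.0004 -0.0001] turn deg [-0.06 -0.14  0.15]
```

Call:
move_arm:
  rows: "0 0 0 -0.0004 0 -0.0073 0.01;0 0 0 -0.0011 0 -0.0073 0.01;0 0 0 -0.0018 0 -0.0071 0.01;0 0 0 -0.0025 0 -0.0069 0.01;0 0 0 -0.0031 0 -0.0067 0.01;0 0 0 -0.0038 0 -0.0063 0.01;0 0 0 -0.0044 0 -0.0059 0.01;0 0 0 -0.0049 0 -0.0055 0.01"

```text
t: 4.7
eef_pos: [0.6183, 0.023, 0.2489]
ee_rot: [-3.141, 0.0, -0.088]
force: [2.3, 3.5, -2.7]
width: 0.0196
gripper_force: 8.0
```

Call:
move_arm:
  rows: "0 0 0 -0.0055 0 -0.0049 0.01;0 0 0 -0.0059 0 -0.0044 0.01;0 0 0 -0.0063 0 -0.0038 0.01;0 0 0 -0.0067 0 -0.0031 0.01;0 0 0 -0.0069 0 -0.0025 0.01;0 0 0 -0.0071 0 -0.0018 0.01;0 0 0 -0.0073 0 -0.0011 0.01;0 0 0 -0.0074 0 -0.0004 0.01"

```text
t: 5.7
eef_pos: [0.5656, 0.0276, 0.2712]
ee_rot: [-3.141, -0.001, -0.087]
force: [2.6, 4.4, 1.0]
width: 0.0198
gripper_force: 8.0
```

```bash
python3 - <<'E'
from h import *
import cv2
togo([0,.07,.272])
I=[]
p,_=arm.grab_frame("scene");u=proj("scene",g([.0,.07,.25]))[0].astype(int)
cv2.imwrite("pics/d.png",cv2.resize(p[u[1]-50:u[1]+50,u[0]-60:u[0]+60],None,fx=5,fy=5,interpolation=cv2.INTER_CUBIC))
print(u,proj("scene",[g([0,.07,.208]),g([0,.07,.3]),g([0.01,.07,.3])]).round(1))
E
```

```text
t 5.7 tcp in press [-0.001   0.0698  0.2712] rot [-3.1412e+00 -1.0000e-03 -8.7400e-02] F [2.6 4.4 1. ] w 0.0198 8.000584490946494
shift [ 0.001  -0.0002 -0.0008] turn deg [-0.02 -0.06  0.15]
[313 174] [[313.3 187.6]
 [312.8 158.9]
 [309.  160.2]]
```

View pics/d.png

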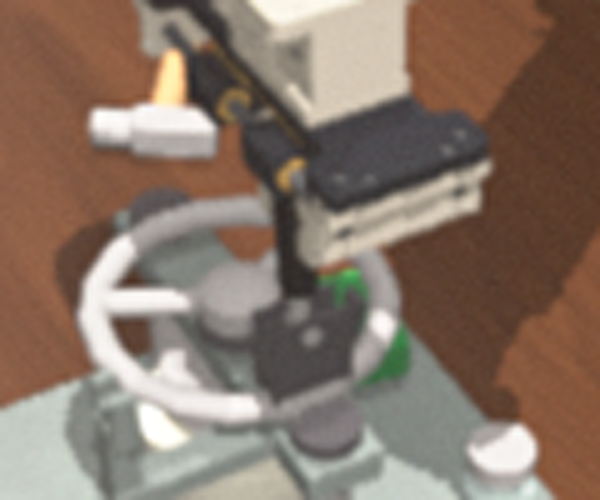

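The handle is nearly upright: the black sleeve runs from (285,195) to (298,285), leaning slightly. I'll push it on toward the stop and watch the force.

Call:
move_arm:
  rows: "0 0 0 -0.003 0 0 0.01;0 0 0 -0.003 0 0 0.01;0 0 0 0 0 0 0.01"

```text
t: 6.12
eef_pos: [0.5608, 0.0281, 0.2712]
ee_rot: [-3.141, -0.003, -0.087]
force: [5.8, 3.3, -0.6]
width: 0.0196
gripper_force: 8.0
```

```bash
python3 -c "
from h import *
togo([0,.07,.272])"
```

```text
t 6.12 tcp in press [-0.0058  0.0699  0.2712] rot [-3.1412e+00 -2.6000e-03 -8.7300e-02] F [ 5.8  3.3 -0.6] w 0.0196 7.996797522646375
shift [ 0.0058 -0.0001 -0.0008] turn deg [-0.02 -0.15  0.15]
```

Call:
move_arm:
  rows: "0 0 0 -0.001 0 0 0.01;0 0 0 0 0 0 0.01;0 0 0 0 0 0.004 0.01;0 0 0 0 0 0.004 0.01;0 0 0 0 0 0 0.01"
  squeeze: 25

```text
t: 6.75
eef_pos: [0.5606, 0.0283, 0.2635]
ee_rot: [-3.141, -0.004, -0.087]
force: [8.1, 2.4, -0.9]
width: 0.0195
gripper_force: 25.0
```

Call:
move_arm:
  rows: "0 0 0 0 0 0.003 0.01;0 0 0 0 0 0.003 0.01;0 0 0 0 0 0.002 0.01;0 0 0 0 0 0 0.01"

```text
t: 7.25
eef_pos: [0.5615, 0.0282, 0.2589]
ee_rot: [-3.141, -0.008, -0.086]
force: [2.2, 3.7, 17.3]
width: 0.0192
gripper_force: 25.0
```

```bash
python3 - <<'E'
from h import *
import cv2
togo([0,.07,.26])
p,_=arm.grab_frame("scene")
cv2.imwrite("pics/e.png",cv2.resize(p[124:224,253:373],None,fx=5,fy=5,interpolation=cv2.INTER_CUBIC))
E
```

```text
t 7.25 tcp in press [-0.0052  0.07    0.2589] rot [-3.1406 -0.0079 -0.0863] F [ 2.2  3.7 17.3] w 0.0192 25.02295141792274
shift [ 0.0052  0.0001 -0.001 ] turn deg [-0.06 -0.45  0.21]
```

View pics/e.png

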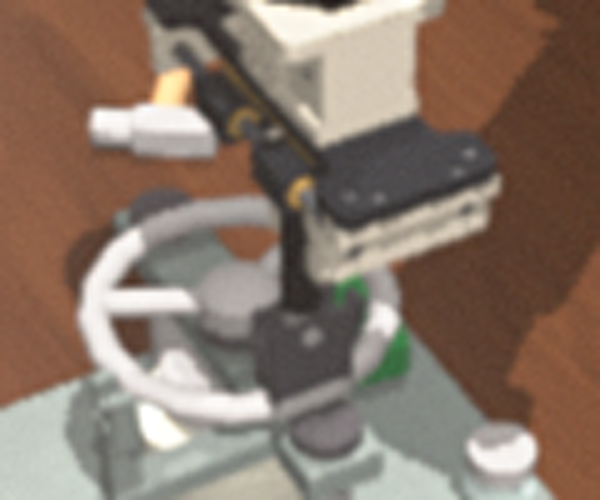

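The TCP went down 12.3 mm and then met 17 N, and the sleeve now sits deep in the bracket at (300,305). The handle is upright and latched, so I'll start cranking clockwise.

Call:
move_arm:
  rows: "0 0 0 0.0122 0.0011 -0.001 0.01;0 0 0 0.0118 0.0032 0 0.01;0 0 0 0.0111 0.0052 0 0.01;0 0 0 0.01 0.007 0 0.01;0 0 0 0.0086 0.0086 0 0.01;0 0 0 0.007 0.01 0 0.01;0 0 0 0.0052 0.0111 0 0.01;0 0 0 0.0032 0.0118 0 0.01"

```text
t: 8.3
eef_pos: [0.6258, -0.0351, 0.2589]
ee_rot: [-3.14, -0.008, -0.086]
force: [5.7, 5.9, 10.7]
width: 0.0195
gripper_force: 25.1
```

```bash
python3 -c "
from h import *
togo([.07-.005,0,.259])"
```

```text
t 8.3 tcp in press [0.0646 0.0127 0.2589] rot [-3.1398 -0.0083 -0.0862] F [ 5.7  5.9 10.7] w 0.0195 25.060341123025864
shift [ 0.0003  0.0127 -0.0001] turn deg [-0.1  -0.47  0.22]
```

Call:
move_arm:
  rows: "0 0 0 0.0011 0.0122 0 0.01;0 0 0 -0.0011 0.0122 0 0.01;0 0 0 -0.0032 0.0118 0 0.01;0 0 0 -0.0052 0.0111 0 0.01;0 0 0 -0.007 0.01 0 0.01;0 0 0 -0.0086 0.0086 0 0.01;0 0 0 -0.01 0.007 0 0.01;0 0 0 -0.0111 0.0052 0 0.01"

```text
t: 9.3
eef_pos: [0.5729, -0.1098, 0.2588]
ee_rot: [-3.141, -0.007, -0.087]
force: [3.7, 5.7, 12.3]
width: 0.0193
gripper_force: 25.0
```

```bash
python3 -c "
from h import *
togo([.0239-.005,-.0658,.259])"
```

```text
t 9.3 tcp in press [ 0.0186 -0.0664  0.2588] rot [-3.1415 -0.007  -0.0869] F [ 3.7  5.7 12.3] w 0.0193 25.038772324332967
shift [ 0.0003 -0.0006 -0.0002] turn deg [-0.01 -0.4   0.18]
```

Call:
move_arm:
  rows: "0 0 0 -0.0118 0.0032 0 0.01;0 0 0 -0.0122 0.0011 0 0.01;0 0 0 -0.0122 -0.0011 0 0.01;0 0 0 -0.0118 -0.0032 0 0.01;0 0 0 -0.0111 -0.0052 0 0.01;0 0 0 -0.01 -0.007 0 0.01;0 0 0 -0.0086 -0.0086 0 0.01;0 0 0 -0.007 -0.01 0 0.01"

```text
t: 10.3
eef_pos: [0.4921, -0.0721, 0.2588]
ee_rot: [3.14, -0.008, -0.087]
force: [9.9, -1.7, 8.7]
width: 0.0191
gripper_force: 25.0
```

```bash
python3 -c "
from h import *
togo([-.0606-.005,-.035,.259])"
```

```text
t 10.3 tcp in press [-0.0652 -0.0362  0.2588] rot [ 3.1403 -0.0083 -0.0867] F [ 9.9 -1.7  8.7] w 0.0191 25.008318827731273
shift [-0.0004 -0.0012 -0.0002] turn deg [ 0.07 -0.48  0.19]
```

Next, φ 240 to 320 degrees.

Call:
move_arm:
  rows: "0 0 0 -0.0052 -0.0111 0 0.01;0 0 0 -0.0032 -0.0118 0 0.01;0 0 0 -0.0011 -0.0122 0 0.01;0 0 0 0.0011 -0.0122 0 0.01;0 0 0 0.0032 -0.0118 0 0.01;0 0 0 0.0052 -0.0111 0 0.01;0 0 0 0.007 -0.01 0 0.01;0 0 0 0.0086 -0.0086 0 0.01"

```text
t: 11.3
eef_pos: [0.5126, 0.0135, 0.2586]
ee_rot: [3.138, -0.002, -0.087]
force: [-3.7, -2.9, 18.2]
width: 0.0192
gripper_force: 25.0
```

```bash
python3 -c "
from h import *
togo([-.045-.005,.0536,.259])"
```

```text
t 11.3 tcp in press [-0.0525  0.051   0.2586] rot [ 3.1377e+00 -1.8000e-03 -8.7100e-02] F [-3.7 -2.9 18.2] w 0.0192 25.024916543770814
shift [ 0.0026 -0.0026 -0.0004] turn deg [ 0.22 -0.1   0.16]
```

Call:
move_arm:
  rows: "0 0 0 0.01 -0.007 0 0.01;0 0 0 0.0111 -0.0052 0 0.01;0 0 0 0.0118 -0.0032 0 0.01;0 0 0 0.0122 -0.0011 0 0.01;0 0 0 0.002 0 0 0.01;0 0 0 0 0 0 0.01"

```text
t: 12.05
eef_pos: [0.5619, 0.0281, 0.2584]
ee_rot: [-3.141, -0.004, -0.087]
force: [-1.7, 5.5, 14.0]
width: 0.0194
gripper_force: 25.0
```

```bash
python3 -c "
from h import *
togo([-.005,.07,.259])"
```

```text
t 12.05 tcp in press [-0.0047  0.0699  0.2584] rot [-3.141  -0.0037 -0.0868] F [-1.7  5.5 14. ] w 0.0194 25.021773014450446
shift [-0.0003 -0.0001 -0.0006] turn deg [-0.03 -0.21  0.18]
```

Call:
move_arm:
  rows: "0 0 0 0.002 0 0 0.01;0 0 0 0.002 0 0 0.01;0 0 0 0 0 0 0.01;0 0 0 0 0 0 0.01"

```text
t: 12.55
eef_pos: [0.5655, 0.0278, 0.2584]
ee_rot: [-3.141, -0.003, -0.087]
force: [-2.6, 6.2, 14.0]
width: 0.0195
gripper_force: 25.0
```

```bash
python3 -c "
from h import *
togo([-.005,.07,.259])"
```

```text
t 12.55 tcp in press [-0.0011  0.0699  0.2584] rot [-3.1409 -0.0034 -0.0868] F [-2.6  6.2 14. ] w 0.0195 25.027036694282287
shift [-0.0039 -0.0001 -0.0006] turn deg [-0.04 -0.19  0.18]
```

Call:
move_arm:
  rows: "0 0 0 0.002 0 0 0.01;0 0 0 0.002 0 0 0.01;0 0 0 0.002 0 0 0.01;0 0 0 0 0 0 0.01;0 0 0 0 0 0 0.01"

```text
t: 13.18
eef_pos: [0.5702, 0.0272, 0.2577]
ee_rot: [-3.141, -0.001, -0.087]
force: [-7.5, 5.7, 14.6]
width: 0.0193
gripper_force: 25.0
```

```bash
python3 - <<'E'
from h import *
import cv2
togo([-.005,.07,.259])
p,_=arm.grab_frame("scene")
cv2.imwrite("pics/f.png",cv2.resize(p[124:224,253:373],None,fx=5,fy=5,interpolation=cv2.INTER_CUBIC))
E
```

```text
t 13.18 tcp in press [0.0036 0.0699 0.2577] rot [-3.1412e+00 -5.0000e-04 -8.7000e-02] F [-7.5  5.7 14.6] w 0.0193 25.029971422918607
shift [-0.0086 -0.0002 -0.0013] turn deg [-0.02 -0.03  0.17]
```

View pics/f.png

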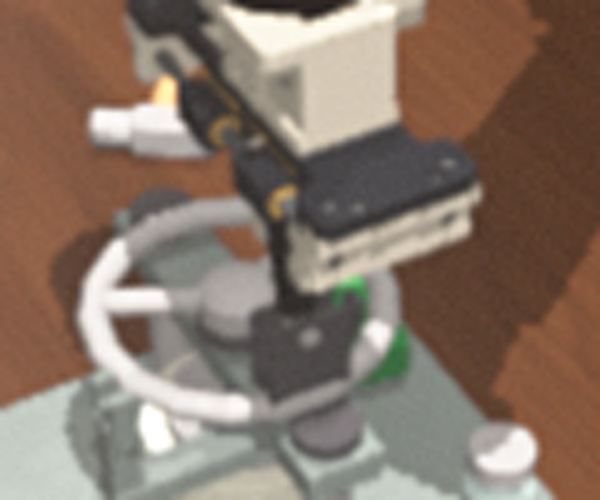

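The wheel is back at its start angle, with the bracket pin at (311,335) against (313,335) before. The sleeve seems to lean, but this may be the pads sticking out. I'll release and check.

Call:
move_arm:
  rows: "0 0 0 -0.003 0 -0.001 0.01;0 0 0 0 0 0 0.045;0 0 0 0 0 0 0.045;0 0 0 0 0 -0.03 0.045;0 0 0 0 0 -0.05 0.045;0 0 0 0 0 -0.05 0.045;0 0 0 -0.05 0 -0.02 0.045;0 0 0 -0.05 0 0 0.045"

```text
t: 14.22
eef_pos: [0.4674, 0.0355, 0.4073]
ee_rot: [3.141, -0.0, -0.089]
force: [-0.4, 1.3, 0.5]
width: 0.0453
gripper_force: 0.0
```

```bash
python3 - <<'E'
from h import *
import cv2
togo([-.005,.07,.259])
p,d=arm.grab_frame("scene")
cv2.imwrite("pics/g.png",cv2.resize(p[140:230,245:365],None,fx=6,fy=6,interpolation=cv2.INTER_CUBIC))
pts=[[0,.07,.208],[0,.07,.288],[0,.07,.308],[0,.081,.208],[0,.07,.300]]
for q in pts: print(q,((proj("scene",g(q))[0]-[245,140]+.5)*6-.5).round(0))
E
```

```text
t 14.22 tcp in press [-0.0995  0.0689  0.4073] rot [ 3.1408e+00 -2.0000e-04 -8.9000e-02] F [-0.4  1.3  0.5] w 0.0453 0.0
shift [ 0.0944 -0.0011  0.1483] turn deg [ 0.05 -0.01  0.06]
[0, 0.07, 0.208] [413. 288.]
[0, 0.07, 0.288] [410. 140.]
[0, 0.07, 0.308] [409. 100.]
[0, 0.081, 0.208] [425. 304.]
[0, 0.07, 0.3] [409. 116.]
```

View pics/g.png

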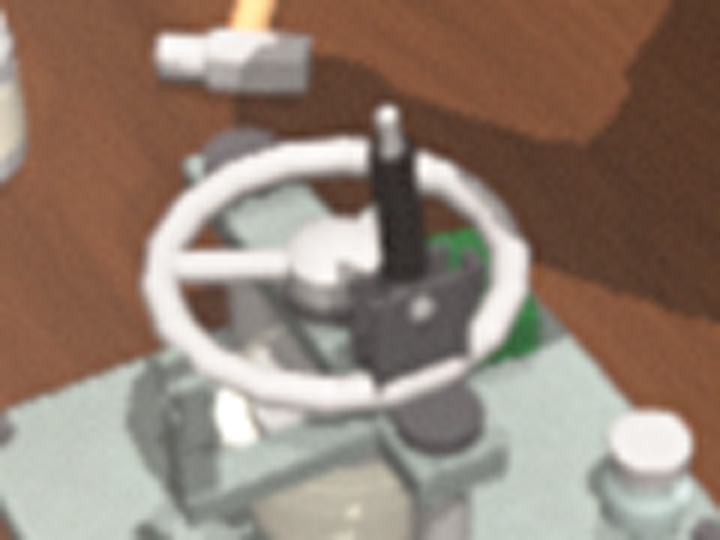

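```bash
python3 - <<'E'
from h import *
import cv2
def cloud(n,d):
    m=arm.camera_model(n);K=m["mtx"];v,u=np.mgrid[:400,:640]
    c=np.dstack([(u-K[0,2])/K[0,0]*d,(v-K[1,2])/K[1,1]*d,d]);w=(c-m["camera_from_world"][:3,3])@m["camera_from_world"][:3,:3]
    return (w-C)@Rz(YAW)
for n in("top","scene"):
    p,d=arm.grab_frame(n)
    for nm,D in(("before",np.load(f"pics/{n}0.npy")),("after",d)):
        P=cloud(n,D);r=np.hypot(P[...,0],P[...,1]);z=P[...,2]
        m=(r>.047)&(r<.057)&(z>.07)&(z<.1)&(abs(P[...,0])>.035)&(D>0)
        print(n,nm,m.sum(),np.percentile(z[m],[10,50,90]).round(4) if m.any() else "")
        m=(abs(P[...,1]-.07)<.025)&(abs(P[...,0])<.03)&(z>.235)&(z<.33)&(D>0)
        if m.sum()>5:
            q=P[m];print(" handle n",m.sum(),"x=a+b z: ",np.polyfit(q[:,2]-.208,q[:,0],1).round(3),"y",np.polyfit(q[:,2]-.208,q[:,1],1).round(3),"zmax",q[:,2].max())
# wheel rotation: register bracket patch before/after in scene
a=cv2.imread("pics/scene0.png",0);b=p0=cv2.cvtColor(p,cv2.COLOR_BGR2GRAY)
for nm,(x,y,w,h) in dict(pin=(309,186,12,9),spokes=(290,172,16,10),jar=(344,206,18,18),base=(240,205,20,20)).items():
    T=cv2.resize(a[y:y+h,x:x+w],None,fx=8,fy=8,interpolation=cv2.INTER_CUBIC);S=cv2.resize(b[y-4:y+h+4,x-4:x+w+4],None,fx=8,fy=8,interpolation=cv2.INTER_CUBIC)
    _,s,_,l=cv2.minMaxLoc(cv2.matchTemplate(S,T,cv2.TM_CCOEFF_NORMED));print(nm,round(s,3),(np.array(l)/8-4))
E
```

```text
top before 122 [0.0828 0.0875 0.091 ]
top after 39 [0.0775 0.0814 0.0853]
scene before 29 [0.0867 0.0885 0.0911]
scene after 36 [0.0788 0.0805 0.0828]
 handle n 180 x=a+b z:  [0.04  0.006] y [-0.087  0.081] zmax 0.30758614351095737
pin 0.599 [1.875 4.   ]
spokes 0.997 [0.125 0.   ]
jar 0.999 [0. 0.]
base 0.999 [0. 0.]
```

The lid is home: its top went from 0.0885 to 0.0805 m. The handle is latched (tip at z 0.308) and the wheel is back at the same phase, but the handle leans about 0.07 rad short of upright. I'll nudge it toward its stop with closed fingers from the +x side.

Call:
move_arm:
  rows: "0 0 0 0.055 -0.001 0 0.0;0 0 0 0.055 0 0 0.0;0 0 0 0.05 0 0 0.0;0 0 0 0 0 0.05 0.0;0 0 0 0 0 0.05 0.0;0 0 0 0 0 0.034 0.0;0 0 0 0 0 0 0.0;0 0 0 0 0 0 0.0"

```text
t: 15.38
eef_pos: [0.6286, 0.0227, 0.2737]
ee_rot: [3.141, -0.001, -0.088]
force: [-0.0, -0.2, 0.9]
width: 0.0005
gripper_force: 0.0
```

```bash
python3 -c "
from h import *
togo([.03,.07,.273])"
```

```text
t 15.38 tcp in press [0.0622 0.0706 0.2737] rot [ 3.1409e+00 -9.0000e-04 -8.7600e-02] F [-0.  -0.2  0.9] w 0.0005 0.0
shift [-0.0322  0.0005  0.0006] turn deg [ 0.04 -0.05  0.13]
```

Call:
move_arm:
  rows: "0 0 0 -0.012 0 0 0.0;0 0 0 -0.012 0 0 0.0;0 0 0 -0.008 0 0 0.0;0 0 0 -0.004 0 0 0.0;0 0 0 0 0 0 0.0"

```text
t: 16.0
eef_pos: [0.5917, 0.0263, 0.2732]
ee_rot: [-3.141, -0.001, -0.087]
force: [0.3, -0.2, 0.3]
width: 0.0006
gripper_force: 0.2
```

Call:
move_arm:
  rows: "0 0 0 -0.003 0 0 0.0;0 0 0 0 0 0 0.0"

```text
t: 16.25
eef_pos: [0.5891, 0.0265, 0.2726]
ee_rot: [3.142, -0.001, -0.088]
force: [1.6, -0.4, 1.2]
width: 0.0003
gripper_force: 1.1
```

Call:
move_arm:
  rows: "0 0 0 -0.003 0 0 0.0;0 0 0 0 0 0 0.0"

```text
t: 16.5
eef_pos: [0.5859, 0.0268, 0.2727]
ee_rot: [-3.142, -0.0, -0.088]
force: [3.3, -0.7, 1.4]
width: 0.0004
gripper_force: 1.7
```

```bash
python3 -c "
from h import *
togo([.02,.07,.273])"
```

```text
t 16.5 tcp in press [0.0194 0.0708 0.2727] rot [-3.1415e+00 -5.0000e-04 -8.7600e-02] F [ 3.3 -0.7  1.4] w 0.0004 1.7277593442668149
shift [ 0.0006  0.0008 -0.0003] turn deg [-0.   -0.03  0.14]
```

Call:
move_arm:
  rows: "0 0 0 -0.003 0 0 0.0;0 0 0 0 0 0 0.0"

```text
t: 16.75
eef_pos: [0.5826, 0.027, 0.2726]
ee_rot: [3.142, 0.0, -0.088]
force: [2.8, -0.1, 1.1]
width: 0.0004
gripper_force: 1.6
```

Call:
move_arm:
  rows: "0 0 0 -0.003 0 0 0.0;0 0 0 0 0 0 0.0"

```text
t: 17.0
eef_pos: [0.5795, 0.0272, 0.2727]
ee_rot: [3.142, 0.0, -0.088]
force: [4.0, -1.3, 2.0]
width: 0.0006
gripper_force: 1.7
```

```bash
python3 - <<'E'
from h import *
import cv2
togo([.02,.07,.273])
p,d=arm.grab_frame("scene")
cv2.imwrite("pics/i.png",cv2.resize(p[140:230,245:365],None,fx=6,fy=6,interpolation=cv2.INTER_CUBIC))
E
```

```text
t 17.0 tcp in press [0.0129 0.0707 0.2727] rot [ 3.1415e+00  1.0000e-04 -8.7500e-02] F [ 4.  -1.3  2. ] w 0.0006 1.7011115011376887
shift [ 0.0071  0.0007 -0.0003] turn deg [0.01 0.01 0.14]
```

Call:
move_arm:
  rows: "0 0 0 -0.002 0 0 0.0;0 0 0 0 0 0 0.0"

```text
t: 17.3
eef_pos: [0.5777, 0.0274, 0.2726]
ee_rot: [3.141, 0.0, -0.088]
force: [3.4, -0.8, 2.6]
width: 0.0003
gripper_force: 1.9
```

Call:
move_arm:
  rows: "0 0 0 0.03 0 0 0.0;0 0 0 0.03 0 0 0.0;0 0 0 0.02 0 -0.05 0.0;0 0 0 0 0 -0.05 0.0;0 0 0 0 0 -0.04 0.0;0 0 0 -0.06 0 0 0.03;0 0 0 -0.06 0 0 0.04;0 0 0 -0.05 0 0 0.04"

```text
t: 18.3
eef_pos: [0.4851, 0.0354, 0.4115]
ee_rot: [3.141, 0.003, -0.088]
force: [0.5, 0.7, 0.9]
width: 0.0246
gripper_force: 0.0
```

```bash
python3 - <<'E'
from h import *
import cv2
togo([.02,.07,.273])
p,d=arm.grab_frame("scene")
i=cv2.resize(p[140:230,245:365],None,fx=6,fy=6,interpolation=cv2.INTER_CUBIC)
cv2.imwrite("pics/j.png",i)
g0=cv2.imread("pics/g.png")
for im in(g0,i):
    G=im.max(2)
    for y in(160,200,240,260):
        x=np.where(G[y,340:460]<75)[0]+340;print(y,x.min() if len(x) else 0,x.max() if len(x) else 0,x.mean() if len(x) else 0)
E
```

```text
t 18.3 tcp in press [-0.0818  0.0703  0.4115] rot [ 3.1414e+00  3.1000e-03 -8.7600e-02] F [0.5 0.7 0.9] w 0.0246 0.0
shift [0.1022 0.0005 0.1382] turn deg [0.01 0.18 0.14]
160 373 410 393.3
200 374 420 397.0
240 383 425 404.0
260 386 428 407.0
160 408 452 430.0
200 406 449 427.5
240 406 453 429.5
260 409 452 430.5
```

View pics/j.png

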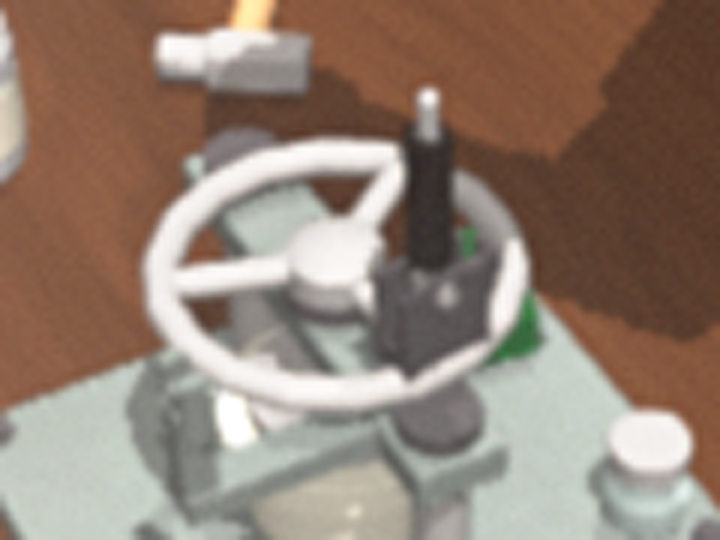

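The final view shows the handle now vertical in the image, columns 430 at both top and bottom of the sleeve. However, the wheel was pushed back about 0.16 rad, with the pin at (449,296) against (422,305). I'll regrip firmly so the handle can't lean and crank that last bit again.

Call:
move_arm:
  rows: "0 0 0 0.036 0 0 0.045;0 0 0 0.035 0.001 0 0.045;0 0 0 0 0 0.05 0.045;0 0 0 0 0 0.05 0.045;0 0 0 0 0 0.03 0.045;0 0 0 0 0 0.022 0.045;0 0 0 0 0 0 0.045;0 0 0 0 0 0 0.045"

```text
t: 19.35
eef_pos: [0.5588, 0.0282, 0.2612]
ee_rot: [-3.142, 0.0, -0.088]
force: [-0.6, 0.8, 1.0]
width: 0.0449
gripper_force: 0.0
```

```bash
python3 -c "
from h import *
togo([-.011,.069,.260])"
```

```text
t 19.35 tcp in press [-0.0078  0.0698  0.2612] rot [-3.1415  0.     -0.0875] F [-0.6  0.8  1. ] w 0.0449 0.0
shift [-0.0032  0.0008  0.0012] turn deg [-0.    0.    0.14]
```

Call:
move_arm:
  rows: "0 0 0 -0.003 0.001 0.001 0.045;0 0 0 0 0 0 0.02;0 0 0 0 0 0 0.01;0 0 0 0 0 0 0.01;0 0 0 0 0 0 0.01"
  squeeze: 60

```text
t: 19.98
eef_pos: [0.5559, 0.0279, 0.2598]
ee_rot: [-3.141, -0.001, -0.087]
force: [-0.2, 2.7, 1.2]
width: 0.019
gripper_force: 60.0
```

Call:
move_arm:
  rows: "0 0 0 0.003 -0.0004 0 0.01;0 0 0 0.003 -0.0003 0 0.01;0 0 0 0.003 -0.0002 0 0.01;0 0 0 0.002 0 0 0.01;0 0 0 0 0 0 0.01"

```text
t: 20.6
eef_pos: [0.5668, 0.0278, 0.2598]
ee_rot: [-3.141, -0.0, -0.087]
force: [-3.2, 4.1, 3.9]
width: 0.0188
gripper_force: 60.0
```

```bash
cat >> h.py <<'E'
def pin(tag):
    import cv2
    p,d=arm.grab_frame("scene");p=cv2.resize(p[140:230,245:365],None,fx=6,fy=6,interpolation=cv2.INTER_CUBIC)
    cv2.imwrite(f"pics/{tag}.png",p)
    T=cv2.imread("pics/g.png")
    for nm,(x,y,w,h) in dict(bracket=(360,285,100,80),hubspoke=(180,215,150,90)).items():
        _,s,_,l=cv2.minMaxLoc(cv2.matchTemplate(p,T[y:y+h,x:x+w],cv2.TM_CCOEFF_NORMED));print(nm,round(s,3),l[0]-x,l[1]-y)
    G=p.max(2)
    for y in(180,220,240,260):
        x=np.where(G[y,360:470]<75)[0]+360;print(y,x.min() if len(x) else 0,x.max() if len(x) else 0)
E
python3 -c "
from h import *
togo([0,.07,.260]);pin('k')"
```

```text
t 20.6 tcp in press [2.000e-04 7.010e-02 2.598e-01] rot [-3.141  -0.     -0.0875] F [-3.2  4.1  3.9] w 0.0188 60.00037796795368
shift [-0.0002  0.0001 -0.0002] turn deg [-0.03 -0.    0.15]
bracket 0.932 1 1
hubspoke 0.836 3 1
180 381 460
220 388 398
240 387 405
260 387 439
```

Call:
move_arm:
  rows: "0 1 0 0.001 0 0 0.01;0 1 0 0.001 0 0 0.01;0 0 0 0.001 0 0 0.01;0 0 0 0 0 0 0.01"

```text
t: 21.15
eef_pos: [0.5678, 0.0275, 0.2596]
ee_rot: [-3.141, -0.032, -0.088]
force: [-9.3, 6.5, 9.7]
width: 0.019
gripper_force: 60.0
```

```bash
python3 -c "
from h import *
togo([0,.07,.260]);pin('l')"
```

```text
t 21.15 tcp in press [0.0012 0.0699 0.2596] rot [-3.1413 -0.0317 -0.0875] F [-9.3  6.5  9.7] w 0.019 60.018745228881016
shift [-0.0012 -0.0001 -0.0004] turn deg [-0.02 -1.82  0.14]
bracket 0.93 -2 3
hubspoke 0.84 3 0
180 376 396
220 386 396
240 386 403
260 386 434
```

The stop is firm: it takes 9 N at x = +1.2 mm, which matches a wheel angle of 6.30. I'll unload and release.

Call:
move_arm:
  rows: "0 0 0 -0.002 0 0 0.01;0 0 0 0 0 0 0.03;0 0 0 0 0 0 0.045;0 -2 0 0 0 0 0.045;0 0 0 0 0 -0.03 0.045;0 0 0 0 0 -0.05 0.045;0 0 0 0 0 -0.06 0.045;0 0 0 -0.06 0 0 0.045"

```text
t: 22.2
eef_pos: [0.5122, 0.0329, 0.4033]
ee_rot: [-3.141, -0.007, -0.09]
force: [-0.9, 1.7, -1.6]
width: 0.0445
gripper_force: 0.0
```

Call:
move_arm:
  rows: "0 0 0 -0.05 0 0 0.045;0 0 0 0 0 0 0.045;0 0 0 0 0 0 0.045"

```text
t: 22.58
eef_pos: [0.4583, 0.0367, 0.3998]
ee_rot: [-3.142, -0.001, -0.087]
force: [0.7, -0.2, 0.5]
width: 0.0449
gripper_force: 0.0
```

```bash
python3 - <<'E'
from h import *
import cv2
togo([0,.07,.260]);pin('m')
p=cv2.imread('pics/m.png');G=p.astype(int).min(2)
for y in(102,106,110,115,120): 
    x=np.where(G[y,360:460]>120)[0]+360;print(y,x.min() if len(x) else 0,x.max() if len(x) else 0)
E
```

```text
t 22.57 tcp in press [-0.1086  0.0692  0.3998] rot [-3.1415e+00 -8.0000e-04 -8.7500e-02] F [ 0.7 -0.2  0.5] w 0.0449 0.0
shift [ 0.1085 -0.0005  0.1399] turn deg [-0.   -0.05  0.15]
bracket 0.984 -2 1
hubspoke 0.998 0 -1
180 381 421
220 387 429
240 388 427
260 388 429
102 393 412
106 391 414
110 392 415
115 393 414
120 395 412
```

```bash
python3 -c "
from station import arm
print(arm.job_done())"
```

```text
the job is handed in; nothing more can be done
None
```

The job is handed in at about 22.6 s: the lid measures home on the tub, the handle is latched and upright to within about 0.02 rad, the wheel is at its end stop, and the gripper is open and clear. While straightening the handle I pushed the wheel back about 0.16 rad, so I cranked it to the stop again. I did not re-measure the lid or check the other bystanders after that.

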